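# Put the mixed-up burner caps of a gas hob back on their own burners

### The job

After cleaning, the three loose burner caps of the gas hob were put back on the wrong burners: put each cap on the burner of its own size (small on small, medium on medium, large on large), centred and lying flat on its crown. Set the caps down gently, do not drop them; the empty tray beside the hob is free if you need to park a cap. Leave the brush, the scraper and the bottle where they are.

Things in the scene. Friction and masses are not known exactly. Their poses are not given: they have to be found in the camera images.
- cap_small: The smallest of three loose black enamelled burner caps: flat disc 40 mm wide, 13 mm high, about 60 g; a hollow 31 mm wide, 6 mm deep under its middle goes over a burner's boss (all alike, so it lies flat on any burner). Origin: centre of its underside; z up. It starts on the large burner, whose crown is wider: keep the fingertips above it.
- cap_medium: The middle one of three loose black enamelled burner caps: flat disc 54 mm wide, 13 mm high, about 110 g; a hollow 31 mm wide, 6 mm deep under its middle goes over a burner's boss (all alike, so it lies flat on any burner). Origin: centre of its underside; z up. It starts on the small burner and overhangs its crown.
- cap_large: The largest of three loose black enamelled burner caps: flat disc 68 mm wide, 13 mm high, about 170 g; a hollow 31 mm wide, 6 mm deep under its middle goes over a burner's boss (all alike, so it lies flat on any burner). Origin: centre of its underside; z up. It starts on the medium burner and overhangs its crown.
- burner_small: The smallest of three open gas burners, fixed on the hob: dark cast cup 72 mm wide, 8 mm high; on it an aluminium ported crown 36 mm wide, its flat top (cap's seat) 24 mm above the origin; in its middle a boss 15 mm wide, 4 mm higher. Origin: axis, underside of the cup. The small cap belongs here.
- burner_medium: The middle one of three open gas burners, fixed on the hob: dark cast cup 92 mm wide, 8 mm high; on it an aluminium ported crown 50 mm wide, its flat top (cap's seat) 24 mm above the origin; in its middle a boss 15 mm wide, 4 mm higher. Origin: axis, underside of the cup. The medium cap belongs here.
- burner_large: The largest of three open gas burners, fixed on the hob: dark cast cup 112 mm wide, 8 mm high; on it an aluminium ported crown 64 mm wide, its flat top (cap's seat) 24 mm above the origin; in its middle a boss 15 mm wide, 4 mm higher. Origin: axis, underside of the cup. The large cap belongs here. (A fourth burner, 136 mm wide, has its own fixed cap: no part of the job.)
- tray: Shallow empty aluminium tray, 190 x 130 mm, rim 12 mm high, walls and floor 3 mm thick, fixed on the worktop to one side of the hob, either left or right: a free place for a cap. Origin: centre of its underside, on the worktop; x along its long side.
- brush: White washing-up brush, 215 mm long, 36 mm high, lying on its side on the hob between the front and rear burners, loose. Origin: on the hob's surface under its middle; x along it, from handle to head.
- scraper: Hob scraper with black handle and steel blade, 145 mm long, 45 mm wide, 14 mm high, lying loose on the hob between the two burners nearest the robot. Origin: on the hob's surface under its middle; x along it, towards the blade.
- bottle: Upright clear bottle of washing-up liquid with white cap, 58 mm across, 190 mm tall, loose on the worktop on the other side of the hob from the tray. Origin: centre of its underside.

How it is judged:
At the end, for the whole second after the job is handed in: Each cap rests on the burner of its own size: its centre within 9 mm of the burner's axis, its underside on the crown's top (24 mm above the burner's origin, within about 2 mm), level within 0.07 rad, and at rest (horizontal distance between cap_small and burner_small below 0.009 m and z of cap_small in the frame of burner_small between 0.0218 and 0.0262 m and angle between each of cap_small, cap_medium, cap_large's own z axis and vertical below 0.07 rad and linear speed of each of cap_small, cap_medium, cap_large below 0.02 m/s and horizontal distance between cap_medium and burner_medium below 0.009 m and z of cap_medium in the frame of burner_medium between 0.0218 and 0.0262 m and horizontal distance between cap_large and burner_large below 0.009 m and z of cap_large in the frame of burner_large between 0.0218 and 0.0262 m); the robot touches nothing.
It fails at once if a cap is dropped (let go more than about 2 cm above what it lands on) or thrown ((linear speed of cap_small above 0.6 m/s and contact force between cap_small and the fingers below 0.05 N) or (linear speed of cap_medium above 0.6 m/s and contact force between cap_medium and the fingers below 0.05 N) or (linear speed of cap_large above 0.6 m/s and contact force between cap_large and the fingers below 0.05 N)).
It fails at once if the brush, the scraper or the bottle is shifted by more than 3 cm, or the bottle tipped over (distance of any of brush, scraper, bottle from where it was at the start of the episode above 0.03 m or angle between bottle's own z axis and vertical above 0.5 rad).
It also fails if it takes over 128 s, if anything falls off the work surface, if the arm or the gripper's body presses on something with over 40 N, if the wrist force passes 120 N, or if a joint passes its speed limit or range.

### The arm

A 6-joint arm with a two-finger parallel gripper is mounted at the origin on the work surface. World frame = base frame: x ahead of the robot, y to its left, z up, the work surface at z = 0. Lengths are in m, angles in rad, forces in N, time in s.
With the tool pointing down it reaches from about 0.25 to 0.725 m from the base axis. Payload 4 kg.
Tool frame: the origin (TCP) lies at the very end of the fingers, on their centre line; the grasp point (between the pads) lies 19 mm behind it; z points along the fingers, y is the line along which they close (so a half turn about z gives the same grasp; the last joint's range is limited). The gripper opens to 85 mm and grips with 20 to 120 N. Pads are 22 mm wide; open, the fingers measure 114 mm over their backs; the gripper's body (76 mm by 85 mm) begins 54 mm behind the grasp point. The pads swing forward as they close: fully open they stand 13 mm farther back than shut.
Start: joints at [1.135, 0.241, 0.005, 1.335, 0, 1.571], TCP at [0.211, 0.453, 0.207] pointing down, gripper open.
Joint ranges: [-2.72, 2.72], [-1.05, 1.87], [-1.09, 1.28], [-1.99, 2.15], [-1.42, 1.44], [-3.14, 3.14]. Speed limits (rad/s): [2.79, 2.79, 3.14, 3.14, 3.14, 3.14].

### API

Orientations are given as a unit quaternion [x, y, z, w].
In Python, from workcell import telemetry, vision, workorder gives the robot as it stands.
- The arm moves only by the shell command python3 -m inch 'ROWS'. ROWS is JSON, a list of rows, each a list of 3 entries, a list of its own where there are three numbers: the turn, a rotation vector about the tool's x, y, z scaled (see below), then the shift along the tool's x, y, z scaled (see below), then the closure, from -1 (fully open) to 1 (shut). A call has 1 to 10 rows; each row shifts and turns the commanded pose from where the row before left it, along the tool's axes as they then stand; what a row does not reach is not made up. The controller multiplies each number of a shift by 0.3 m and each number of a turn by 360 degrees. A row lasts 1/12 s, in which the tool goes at most 41.7 mm and 7.16 degrees, less where a joint would pass 70% of its speed; a pose out of reach is approached as far as the arm can. A call with a number of a shift or a turn outside -1 to 1 is refused whole. A call with a gripper value outside its range is refused whole. The fingers move at their own pace and stop on an object; the grip force is fixed at half the most. Time passes only in rows, so rows that do not move let the fingers close. It gives the time, the measured TCP pose, the force, the opening and the grip force at its end, in the units of the state.
- telemetry.get_obs(): the state, without advancing time (a new reading comes with each control period).
- vision.camera(name): name is "scene" or "top" or "wrist"; returns a dict with "img" (384x512x3 uint8, red, green, blue), "fov_y" (degrees; the focal length in pixels is half the picture's height over the tangent of half this angle, whatever the lens; pixels are square), "cx", "cy" (the principal point, pixels), "D" ([k1, k2, p1, p2, k3] as OpenCV has them; the pictures are not rectified), "pose" (4x4, takes a point from camera to world coordinates). Camera axes: x right, y up, looking along -z (the intrinsics and any distortion apply to the point x, -y, -z); pixel columns grow to the right and rows downward; lengths in m; the calibration is good to about 2 mm. A picture is of the moment at which its call begins. There is no depth.
- workorder.job_done(): hands the job in; it is judged then, once.
The state is a dict: "clock": time; "joint_pos": joint angles; "joint_vel": joint speeds; "tau": joint torques, N m; "eef_pos": TCP position; "tool_rot": TCP orientation; "ft_force": force on the tool from outside, world axes, zero at the start; "ft_torque": the same for the moment, N m; "grip_width": finger opening in m; "grasp_force": force on a finger pad.
Only numpy, scipy, OpenCV 4.12 (cv2) and the standard library are available. Lean on these libraries where they do the work, as an engineer would, in place of code of your own. Each camera call takes 0.05 s, during which the arm holds its last target. There are 200 camera calls.

## Working session

There is one attempt and no reset: what is moved stays moved. The work goes in short steps, Python scripts to look and compute and a shell command to move; the robot and the scene stay as the last step left them, time stands still between calls to the robot, and variables do not carry over. Pictures are saved under pics/ and viewed, at most 14 in all, crops included, and the job is handed in when it is done.

```bash
mkdir -p pics; ls; cat > h.py <<'E'
import numpy as np, cv2
from workcell import telemetry, vision, workorder
def snap(n,f):
    c=vision.camera(n); cv2.imwrite(f,c["img"][:,:,::-1]); np.savez(f+'.npz',**{k:np.array(v) for k,v in c.items()}); return c
def K(c):
    f=c["img"].shape[0]/2/np.tan(np.radians(float(c["fov_y"]))/2); return np.array([[f,0,float(c["cx"])],[0,f,float(c["cy"])],[0,0,1]])
def px2w(c,px,z):
    u=cv2.undistortPoints(np.array(px,float).reshape(-1,1,2),K(c),np.array(c["D"],float)).reshape(-1,2)
    P=np.array(c["pose"]); d=np.c_[u[:,0],-u[:,1],-np.ones(len(u))]@P[:3,:3].T; o=P[:3,3]
    return o+d*((z-o[2])/d[:,2])[:,None]
def w2px(c,p):
    P=np.array(c["pose"]); q=(np.array(p,float).reshape(-1,3)-P[:3,3])@P[:3,:3]; q=q*[1,-1,-1]
    return cv2.projectPoints(q,np.zeros(3),np.zeros(3),K(c),np.array(c["D"],float))[0].reshape(-1,2)
E
python3 - <<'E'
from h import *
for n in("top","scene"):
    c=snap(n,f"pics/{n}0.png"); print(n,c["fov_y"],c["D"],np.round(c["pose"],3).tolist())
o=telemetry.get_obs(); print(o)
E
```

```text
pics
top 56.282520318911516 [-0.00051256  0.          0.          0.          0.        ] [[0.046, 0.977, -0.209, 0.314], [-0.999, 0.046, -0.006, 0.008], [0.004, 0.209, 0.978, 1.1], [0.0, 0.0, 0.0, 1.0]]
scene 45.39220480463828 [-0.01462732  0.          0.          0.          0.        ] [[0.172, -0.544, 0.821, 1.43], [0.985, 0.111, -0.132, -0.128], [-0.019, 0.831, 0.555, 0.643], [0.0, 0.0, 0.0, 1.0]]
{'clock': 0.1, 'joint_pos': array([ 1.13500516e+00,  2.41360169e-01,  3.84951687e-03,  1.33521507e+00,
       -1.12575669e-05,  1.57080165e+00]), 'joint_vel': array([-0.00067134, -0.0025719 ,  0.00194004, -0.00077556, -0.00035057,
       -0.00027291]), 'tau': array([ 5.41368518e-04, -3.73137796e+01,  2.53009629e+01,  1.08679765e-02,
       -8.89839328e-06,  9.03025665e-06]), 'eef_pos': array([0.21080407, 0.4527015 , 0.20628718]), 'tool_rot': array([ 2.16177939e-01,  9.76353506e-01, -9.43103474e-04, -2.03045572e-04]), 'ft_force': array([-0.17803267, -0.23516835, -0.14143018]), 'ft_torque': array([0.06167193, 0.02351095, 0.01197482]), 'grasp_force': 0.0, 'grip_width': 0.085216265130877}
```

View pics/top0.png

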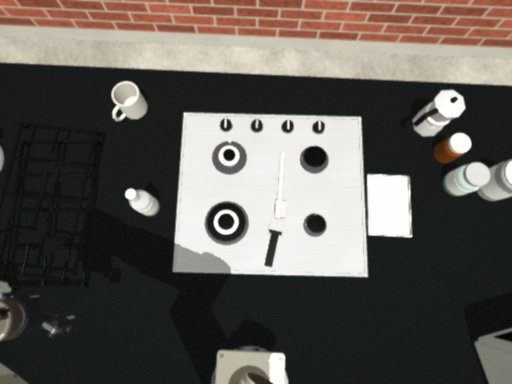

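View pics/scene0.png

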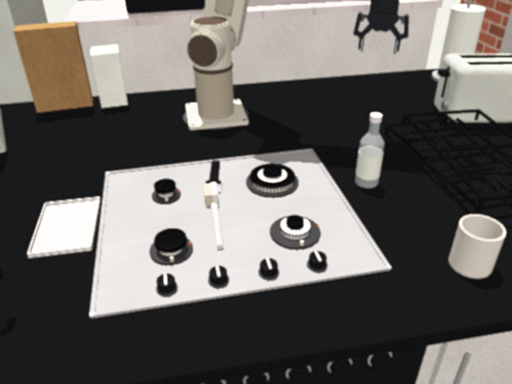

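Top view: the hob has burners near (229,156), (227,222), (314,159) and (315,224). The tray is at (390,205), so on the right, and the bottle at (142,200). I'll enlarge the hob.

```bash
python3 - <<'E'
from h import *
a=cv2.imread("pics/top0.png")[130:275,170:375]; cv2.imwrite("pics/c1.png",cv2.resize(a,None,fx=3.9,fy=3.9,interpolation=cv2.INTER_CUBIC))
a=cv2.imread("pics/scene0.png")[145:285,80:340]; cv2.imwrite("pics/c2.png",cv2.resize(a,None,fx=3,fy=3,interpolation=cv2.INTER_CUBIC))
E
```

```text
(no output)
```

View pics/c1.png

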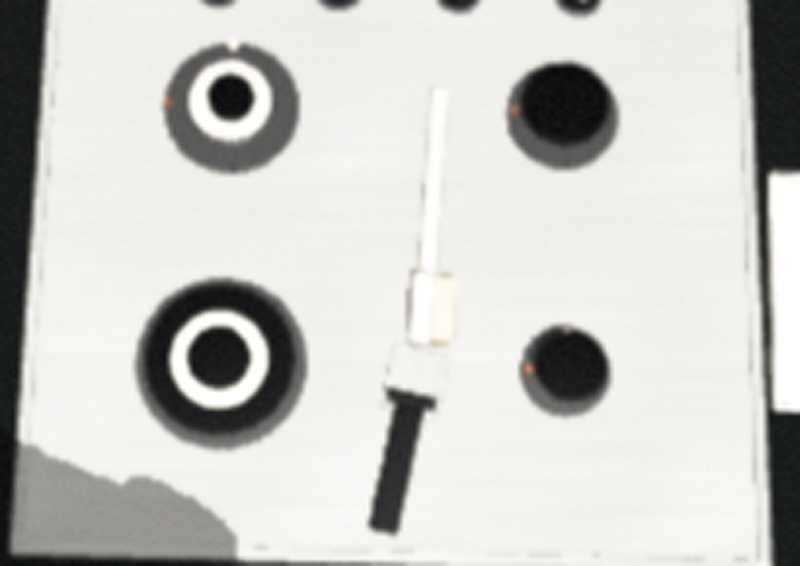

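View pics/c2.png

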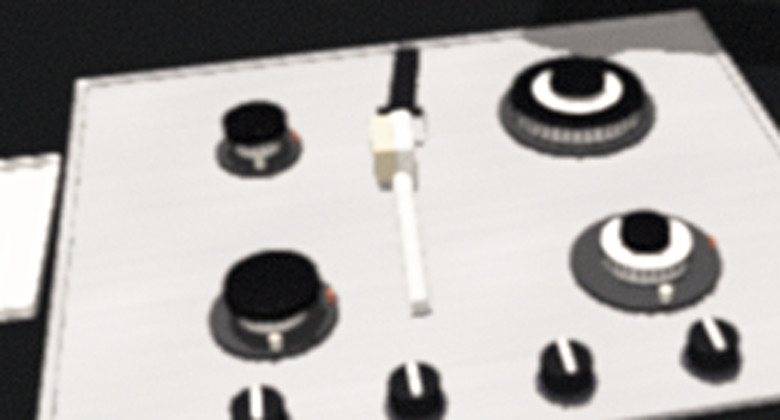

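c1 shows the small cap at (230,98) on the large burner, the large cap at (567,104) on the medium burner and the medium cap at (569,363) on the small burner. The fourth burner is near left. c2 shows the same caps at (646,226), (273,277) and (255,119). I'll triangulate these.

```bash
python3 - <<'E'
from h import *
T=dict(np.load("pics/top0.png.npz"));S=dict(np.load("pics/scene0.png.npz"))
t=np.array([[230,98],[567,103],[569,362]])/3.9+[170,130]; s=np.array([[646,226],[273,277],[255,119]])/3+[80,145]
from scipy.optimize import least_squares
for a,b in zip(t,s):
    r=least_squares(lambda p:np.r_[w2px(T,p)[0]-a,w2px(S,p)[0]-b],[.5,0,.05]); print(r.x.round(4),np.sqrt(2*r.cost).round(2))
# at height guesses
for z in(.03,.04,.05): print(z,px2w(T,t,z)[:,:2].round(4).tolist(),px2w(S,s,z)[:,:2].round(4).tolist())
n=["brushtip","brushhead","scraperbottom","scraperblade"];q=np.array([[440,90],[432,310],[383,530],[418,355]])/3.9+[170,130]
print(px2w(T,q,.02).round(3))
print(px2w(T,[[142,205],[390,205],[368,175],[411,175],[411,237]],.012).round(3))
snap("wrist","pics/w0.png")
E
```

```text
[0.6657 0.0973 0.0369] 0.25
[ 0.6735 -0.1702  0.0388] 0.29
[ 0.4665 -0.1764  0.0384] 0.7
0.03 [[0.6678, 0.0973], [0.6765, -0.1725], [0.4677, -0.1762]] [[0.6569, 0.1002], [0.6625, -0.1705], [0.4528, -0.1781]]
0.04 [[0.6645, 0.0965], [0.6731, -0.1708], [0.4663, -0.1745]] [[0.6695, 0.0965], [0.675, -0.1698], [0.4688, -0.1773]]
0.05 [[0.6612, 0.0956], [0.6697, -0.1691], [0.4648, -0.1727]] [[0.6821, 0.0928], [0.6876, -0.1691], [0.4847, -0.1765]]
[[ 0.686 -0.071  0.02 ]
 [ 0.505 -0.07   0.02 ]
 [ 0.334 -0.038  0.02 ]
 [ 0.469 -0.061  0.02 ]]
[[ 0.5    0.356  0.012]
 [ 0.536 -0.407  0.012]
 [ 0.629 -0.341  0.012]
 [ 0.636 -0.477  0.012]
 [ 0.441 -0.468  0.012]]
```

View pics/w0.png

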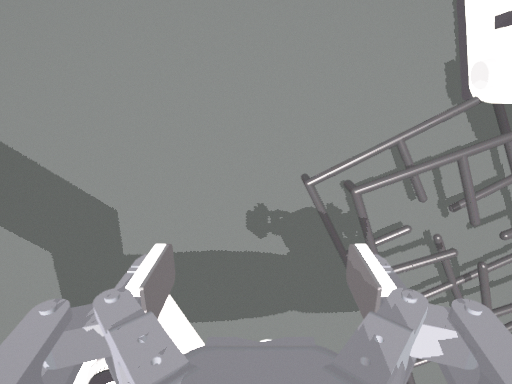

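The wrist view shows the fingers at left and right, with image up along tool +x. I'll turn the tool so its y lies along world +Y, then move inwards clear of the bottle.

```bash
python3 -m inch '[[[0,0,-0.01735],[0,0,0],-1],[[0,0,-0.01735],[0,0,0],-1],[[0,0,-0.01735],[0,0,0],-1],[[0,0,-0.01735],[0,0,0],-1],[[0,0,0],[0,0,0],-1]]'
python3 -m inch '[[[0,0,0],[-0.063,-0.117,0],-1],[[0,0,0],[-0.063,-0.117,0],-1],[[0,0,0],[-0.063,-0.117,0],-1],[[0,0,0],[-0.063,-0.117,0],-1],[[0,0,0],[-0.063,-0.117,0],-1],[[0,0,0],[-0.063,-0.117,0],-1],[[0,0,0],[-0.063,-0.117,0],-1],[[0,0,0],[-0.063,-0.117,0],-1],[[0,0,0],[-0.063,-0.117,0],-1],[[0,0,0],[-0.063,-0.117,0],-1]]'
python3 -c "
from h import *
o=telemetry.get_obs();print(o['eef_pos'],o['tool_rot'],o['joint_pos'])
c=vision.camera('wrist');print(np.round(c['pose'],3),c['fov_y'],c['D'])"
```

```text
clock: 0.57
eef_pos: [0.211, 0.453, 0.2067]
tool_rot: [-0.001, 1.0, -0.0, -0.0]
ft_force: [0.0, -0.1, 0.4]
grip_width: 0.0852
grasp_force: 0.0
clock: 1.4
eef_pos: [0.4006, 0.1004, 0.2072]
tool_rot: [0.001, 1.0, 0.0, 0.0]
ft_force: [0.5, 0.8, 0.4]
grip_width: 0.0854
grasp_force: 0.0
[0.40057204 0.10040631 0.20721228] [1.42768363e-03 9.99998956e-01 8.77237281e-05 2.02855090e-04] [ 2.45540926e-01  6.77377343e-02 -2.01914186e-01  1.30070812e+00
  7.09418050e-05  2.48396310e-01]
[[ 0.004 -0.953 -0.303  0.322]
 [ 1.     0.004  0.001  0.101]
 [ 0.    -0.303  0.953  0.374]
 [ 0.     0.     0.     1.   ]] 65.39467812568931 [-0.03324265  0.          0.          0.          0.        ]
```

```bash
python3 -m inch '[[[0,0,0],[-0.122,0,0],-1],[[0,0,0],[-0.122,0,0],-1],[[0,0,0],[-0.122,0,0],-1],[[0,0,0],[-0.122,0,0],-1],[[0,0,0],[-0.122,0,0],-1],[[0,0,0],[-0.122,0,0],-1],[[0,0,0],[0,0,0],-1],[[0,0,0],[0,0,0],-1]]'
python3 -c "
from h import *
c=snap('wrist','pics/w1.png');print(telemetry.get_obs()['eef_pos'])"
```

```text
clock: 2.12
eef_pos: [0.6204, 0.1024, 0.2038]
tool_rot: [0.001, 1.0, -0.0, -0.002]
ft_force: [-0.2, 0.5, 0.7]
grip_width: 0.0854
grasp_force: 0.0
[0.61925127 0.10245948 0.20516909]
```

View pics/w1.png

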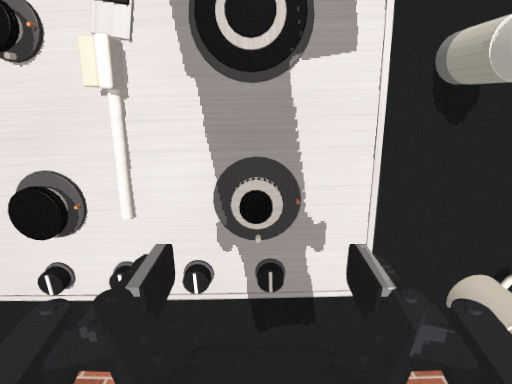

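w1 shows the large burner with the small cap at (256,207), crown about (257,203) and cup about (257,198). The large cap is at (38,213). Nearest knob is at (270,275). I'll fit the circles more closely.

```bash
cat >> h.py <<'E'
from scipy.optimize import least_squares
def tri(obs):
    "obs: list of (cam,px) -> point"
    r=least_squares(lambda p:np.concatenate([w2px(c,p)[0]-np.array(q) for c,q in obs]),[.5,0,.05]); return r.x,r.fun
def circ(c,p,r,n=72):
    a=np.linspace(0,2*np.pi,n,endpoint=False); return w2px(c,np.c_[p[0]+r*np.cos(a),p[1]+r*np.sin(a),np.full(n,p[2])])
def overlay(c,rings,box,k,f):
    x0,y0,x1,y1=box; im=cv2.resize(np.array(c["img"])[y0:y1,x0:x1,::-1],None,fx=k,fy=k,interpolation=cv2.INTER_CUBIC)
    for p,r,col in rings: cv2.polylines(im,[np.int32((circ(c,p,r)+.5-[x0,y0])*k)],True,col,1)
    cv2.imwrite(f,im)
E
python3 - <<'E'
from h import *
T=dict(np.load("pics/top0.png.npz"));S=dict(np.load("pics/scene0.png.npz"));W=dict(np.load("pics/w1.png.npz"))
for t,s,w in [((230,98),(646,226),(256,207)),((567,103),(273,277),(38.5,213))]:
    print(tri([(T,np.array(t)/3.9+[170,130]),(S,np.array(s)/3+[80,145]),(W,w)]))
for z in(.03,.038,.042): print(z,px2w(W,[[256,207],[38.5,213]],z).round(4).tolist())
print('knobs',px2w(W,[[270,262],[52,268],[128,200],[102,85]],.02).round(3).tolist())
z=.041;p=px2w(W,[[256,207]],z)[0]; B=[p[0],p[1]]
print(W["pose"][:3,3])
overlay(W,[(B+[z],.02,(0,255,0)),(B+[z-.013],.032,(0,0,255)),(B+[z-.029],.056,(255,0,0))],(205,145,310,250),5.7,"pics/o1.png")
E
```

```text
(array([0.66775294, 0.09746373, 0.03855884]), array([-0.22862741, -0.86659452,  0.18956305, -0.01258389, -0.20552475,
       -0.35354705]))
(array([ 0.67518767, -0.168659  ,  0.03801622]), array([-0.78969675, -0.47723251,  0.67509615,  0.71519885, -0.6945984 ,
       -0.31993815]))
0.03 [[0.6714, 0.0976, 0.03], [0.6788, -0.1744, 0.03]]
0.038 [[0.6684, 0.0977, 0.038], [0.6756, -0.1679, 0.038]]
0.042 [[0.6669, 0.0978, 0.042], [0.674, -0.1646, 0.042]]
knobs [[0.754, 0.115, 0.02], [0.764, -0.183, 0.02], [0.665, -0.063, 0.02], [0.529, -0.074, 0.02]]
[0.54283677 0.10344756 0.371068  ]
```

View pics/o1.png

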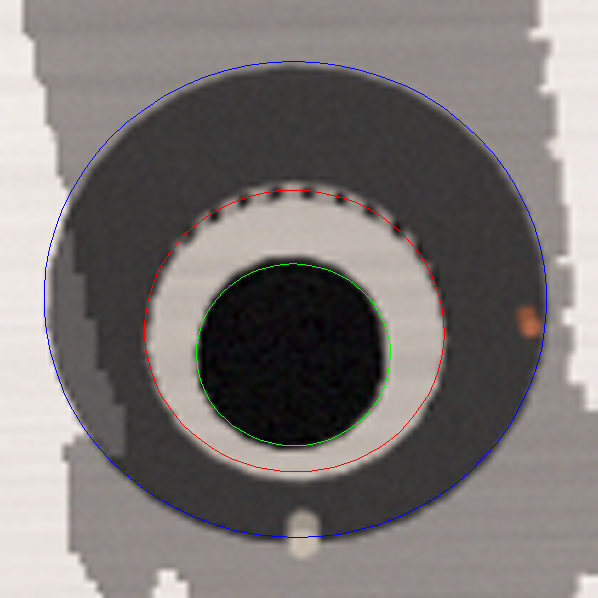

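The overlay fits: cap top z is about 0.040–0.041, and cap and crown are concentric near (0.667,0.0975). The pads stand farther back when open, so I'll check how far the tips move with opening before grasping.

```bash
cat > g.py <<'E'
from h import *
import sys
c=snap('wrist',sys.argv[1]);print(telemetry.get_obs()['grip_width'])
E
python3 g.py pics/f0.png
python3 -m inch '[[[0,0,0],[0,0,0],-0.65],[[0,0,0],[0,0,0],-0.65],[[0,0,0],[0,0,0],-0.65],[[0,0,0],[0,0,0],-0.65]]' | grep -E "grip_w|clock"; python3 g.py pics/f1.png
python3 -m inch '[[[0,0,0],[0,0,0],-0.32],[[0,0,0],[0,0,0],-0.32],[[0,0,0],[0,0,0],-0.32],[[0,0,0],[0,0,0],-0.32]]'| grep -E "grip_w|clock"; python3 g.py pics/f2.png
python3 -m inch '[[[0,0,0],[0,0,0],0.05],[[0,0,0],[0,0,0],0.05],[[0,0,0],[0,0,0],0.05],[[0,0,0],[0,0,0],0.05]]'| grep -E "grip_w|clock"; python3 g.py pics/f3.png
python3 - <<'E'
from h import *
ims=[cv2.resize(cv2.imread(f"pics/f{i}.png")[225:315,130:262],None,fx=3,fy=3,interpolation=cv2.INTER_CUBIC) for i in range(4)]
cv2.imwrite("pics/f.png",np.vstack([np.hstack(ims[:2]),np.hstack(ims[2:])]))
E
```

```text
0.08574614180251751
clock: 2.55
grip_width: 0.0704
0.07013127190537122
clock: 2.93
grip_width: 0.0563
0.05607460245846549
clock: 3.32
grip_width: 0.0404
0.040081777297062936
```

View pics/f.png

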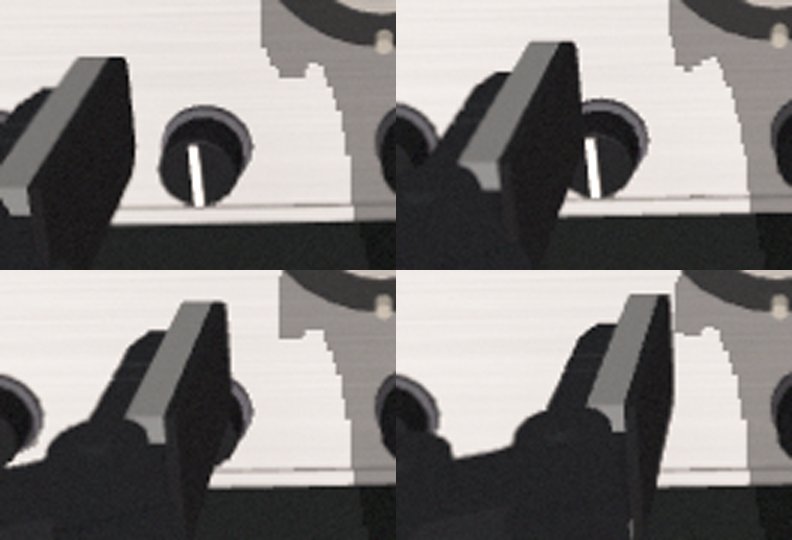

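Panel tips (inner corner, tip end) lie at (125,58), (179,43), (222,33) and (272,25) for openings of 85, 70, 56 and 40 mm.

```bash
python3 - <<'E'
from h import *
t=telemetry.get_obs()['eef_pos'];print(t)
q=np.array([[125,58],[179,43],[222,33],[272,25]])/3+[130,225]
for i,w in enumerate([.0857,.0701,.0561,.0401]):
    c=dict(np.load(f"pics/f{i}.png.npz"))
    # solve for x,z given y
    r=least_squares(lambda p:w2px(c,[p[0],t[1]-w/2,p[1]])[0]-q[i],[t[0]-.011,t[2]]);print(w,(r.x-t[[0,2]]).round(4))
E
```

```text
[0.61978585 0.10235687 0.20705633]
0.0857 [-0.0088  0.0333]
0.0701 [-0.009   0.0314]
0.0561 [-0.0098  0.0289]
0.0401 [-0.0093  0.0247]
```

```bash
python3 - <<'E'
from h import *
t=telemetry.get_obs()['eef_pos']
c=snap("scene","pics/s1.png")
P=[t+[0,s*.02,h] for h in(0,.0045,.025) for s in(-1,1)]
q=w2px(c,P);print(q.round(1).tolist())
u=q.mean(0);x0,y0=int(u[0]-50),int(u[1]-50)
im=cv2.resize(cv2.cvtColor(c["img"],cv2.COLOR_RGB2BGR)[y0:y0+90,x0:x0+100],None,fx=6,fy=6,interpolation=cv2.INTER_CUBIC)
for p,col in zip(q,[(0,0,255)]*2+[(0,255,0)]*2+[(255,0,0)]*2): cv2.circle(im,tuple(np.int32((p+.5-[x0,y0])*6)),4,col,1)
cv2.imwrite("pics/s1c.png",im)
E
```

```text
[[285.4, 141.3], [304.4, 139.5], [285.5, 139.4], [304.5, 137.5], [285.7, 130.2], [305.0, 128.4]]
```

View pics/s1c.png

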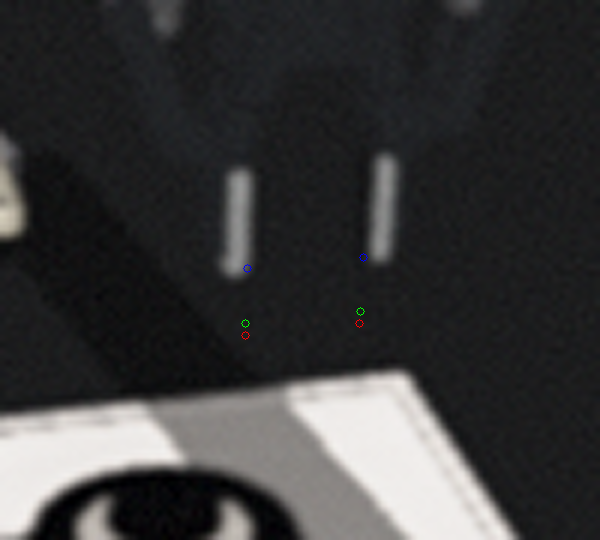

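The scene view confirms it: the visible pad ends sit about 25 mm above the reported TCP at 40 mm opening. I'll descend in stages and watch the force.

```bash
python3 -m inch '[[[0,0,0],[-0.08,-0.008,0],-0.4],[[0,0,0],[-0.077,-0.008,0],-0.4],[[0,0,0],[0,0,0.1],-0.4],[[0,0,0],[0,0,0.1],-0.4],[[0,0,0],[0,0,0.1],-0.4],[[0,0,0],[0,0,0.1],-0.4],[[0,0,0],[0,0,0.07],-0.4],[[0,0,0],[0,0,0.07],-0.4],[[0,0,0],[0,0,0],-0.4],[[0,0,0],[0,0,0],-0.4]]'
python3 - <<'E'
from h import *
t=telemetry.get_obs()['eef_pos'];print(t)
c=snap("scene","pics/s2.png");w=snap("wrist","pics/w2.png")
u=w2px(c,[t])[0];x0,y0=int(u[0]-35),int(u[1]-45)
a=cv2.resize(cv2.cvtColor(c["img"],cv2.COLOR_RGB2BGR)[y0:y0+75,x0:x0+75],(420,420),interpolation=cv2.INTER_CUBIC)
b=cv2.resize(cv2.imread("pics/w2.png")[200:384,160:352],(380,364),interpolation=cv2.INTER_CUBIC)
cv2.imwrite("pics/m2.png",np.hstack([a,cv2.copyMakeBorder(b,0,56,0,0,cv2.BORDER_CONSTANT)]))
E
```

```text
clock: 4.25
eef_pos: [0.6656, 0.0974, 0.0438]
tool_rot: [-0.0, 1.0, -0.0, -0.002]
ft_force: [-0.0, -1.4, 0.6]
grip_width: 0.06
grasp_force: 0.0
[0.66559726 0.09740389 0.04375778]
```

View pics/m2.png

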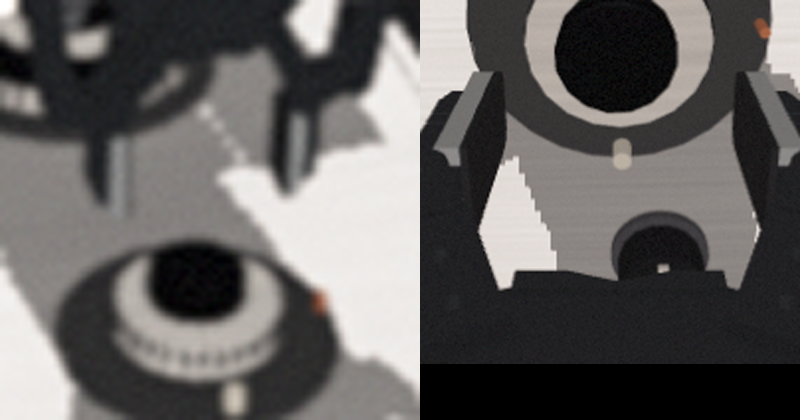

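The pads end well above the burner, with tips about 29 mm above the TCP at 60 mm opening, and they are centred on the cap in y. I'll lower so the tips finish just above the crown, then grip.

```bash
python3 -m inch '[[[0,0,0],[-0.005,0,0.03],-0.4],[[0,0,0],[0,0,0.03],-0.4],[[0,0,0],[0,0,0.03],-0.4],[[0,0,0],[0,0,0.03],-0.4],[[0,0,0],[0,0,0],-0.4],[[0,0,0],[0,0,0],-0.4]]'
python3 -m inch '[[[0,0,0],[0,0,0],-0.2],[[0,0,0],[0,0,0],0],[[0,0,0],[0,0,0],0.1],[[0,0,0],[0,0,0],0.2],[[0,0,0],[0,0,0],0.3],[[0,0,0],[0,0,0],0.5],[[0,0,0],[0,0,0],0.5]]'
python3 g.py pics/w3.png
python3 - <<'E'
from h import *
c=snap("scene","pics/s3.png")
t=telemetry.get_obs()['eef_pos']
u=w2px(c,[t])[0];x0,y0=int(u[0]-35),int(u[1]-45)
a=cv2.resize(cv2.cvtColor(c["img"],cv2.COLOR_RGB2BGR)[y0:y0+75,x0:x0+75],(420,420),interpolation=cv2.INTER_CUBIC)
b=cv2.resize(cv2.imread("pics/w3.png")[200:384,160:352],(380,364),interpolation=cv2.INTER_CUBIC)
cv2.imwrite("pics/m3.png",np.hstack([a,cv2.copyMakeBorder(b,0,56,0,0,cv2.BORDER_CONSTANT)]))
E
```

```text
clock: 4.85
eef_pos: [0.6672, 0.0974, 0.0077]
tool_rot: [-0.0, 1.0, -0.0, -0.001]
ft_force: [1.5, -0.8, 0.4]
grip_width: 0.06
grasp_force: 0.0
clock: 5.43
eef_pos: [0.6691, 0.0977, 0.0102]
tool_rot: [-0.0, 1.0, 0.0, 0.001]
ft_force: [-0.5, -1.2, 5.2]
grip_width: 0.0367
grasp_force: 60.1
0.037106855366737405
```

View pics/m3.png

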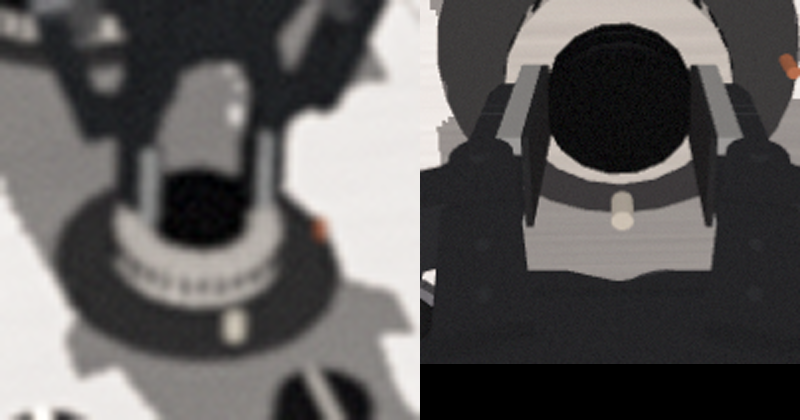

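The cap is held at 60 N. The fingertips touched the crown with 5 N and lifted the tool slightly, and the opening reads 37 mm. I'll raise it and look at how the cap sits.

```bash
python3 -m inch '[[[0,0,0],[0,0,-0.02],0.5],[[0,0,0],[0,0,-0.04],0.5],[[0,0,0],[0,0,-0.08],0.5],[[0,0,0],[0,0,-0.1],0.5],[[0,0,0],[0,0,-0.1],0.5],[[0,0,0],[0,0,-0.1],0.5],[[0,0,0],[0,0,0],0.5],[[0,0,0],[0,0,0],0.5]]'
python3 g.py pics/w4.png
python3 - <<'E'
from h import *
c=snap("scene","pics/s4.png")
t=telemetry.get_obs()['eef_pos'];print(t)
u=w2px(c,[t])[0];x0,y0=int(u[0]-35),int(u[1]-45)
a=cv2.resize(cv2.cvtColor(c["img"],cv2.COLOR_RGB2BGR)[y0:y0+75,x0:x0+75],(420,420),interpolation=cv2.INTER_CUBIC)
b=cv2.resize(cv2.imread("pics/w4.png")[150:334,160:352],(380,364),interpolation=cv2.INTER_CUBIC)
cv2.imwrite("pics/m4.png",np.hstack([a,cv2.copyMakeBorder(b,0,56,0,0,cv2.BORDER_CONSTANT)]))
E
```

```text
clock: 6.2
eef_pos: [0.6702, 0.0978, 0.1447]
tool_rot: [-0.0, 1.0, 0.0, 0.003]
ft_force: [-0.1, 1.3, -0.2]
grip_width: 0.0367
grasp_force: 60.0
0.03667266465608848
[0.66779844 0.09748444 0.14068739]
```

View pics/m4.png

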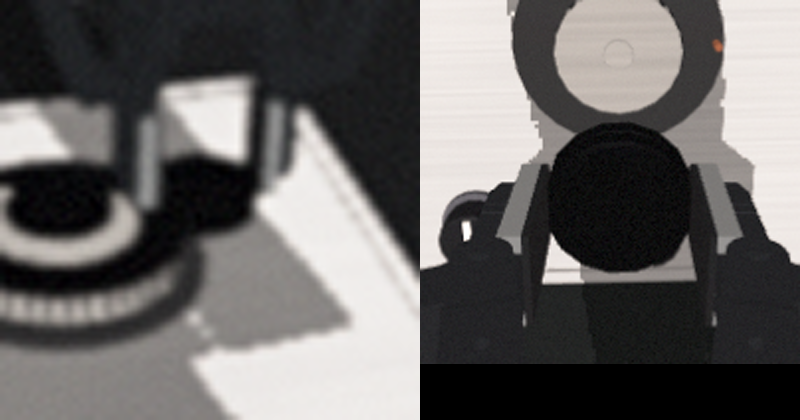

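The cap is held level in the pads. I'm carrying it to the tray, centred near (0.536,-0.407).

```bash
python3 -m inch '[[[0,0,0],[0.016,-0.06,0],0.5],[[0,0,0],[0.033,-0.12,0],0.5],[[0,0,0],[0.033,-0.12,0],0.5],[[0,0,0],[0.033,-0.12,0],0.5],[[0,0,0],[0.033,-0.12,0],0.5],[[0,0,0],[0.033,-0.12,0],0.5],[[0,0,0],[0.033,-0.12,0],0.5],[[0,0,0],[0.033,-0.12,0],0.5]]' | grep eef
python3 -m inch '[[[0,0,0],[0.033,-0.12,0],0.5],[[0,0,0],[0.033,-0.12,0],0.5],[[0,0,0],[0.033,-0.12,0],0.5],[[0,0,0],[0.033,-0.12,0],0.5],[[0,0,0],[0.033,-0.12,0],0.5],[[0,0,0],[0.033,-0.12,0],0.5],[[0,0,0],[0.033,-0.12,0],0.5],[[0,0,0],[0,0,0],0.5],[[0,0,0],[0,0,0],0.5],[[0,0,0],[0,0,0],0.5]]'
python3 g.py pics/w5.png; python3 -m inch '[[[0,0,0],[0,0,0.1],0.5],[[0,0,0],[0,0,0.1],0.5],[[0,0,0],[0,0,0.1],0.5],[[0,0,0],[0,0,0.08],0.5],[[0,0,0],[0,0,0.04],0.5],[[0,0,0],[0,0,0],0.5],[[0,0,0],[0,0,0],0.5]]'
```

```text
eef_pos: [0.5922, -0.1736, 0.139]
clock: 7.8
eef_pos: [0.524, -0.4237, 0.1391]
tool_rot: [0.0, 1.0, 0.001, -0.001]
ft_force: [0.7, 0.8, -0.9]
grip_width: 0.0368
grasp_force: 60.1
0.036733704250675986
clock: 8.43
eef_pos: [0.5255, -0.4232, 0.0151]
tool_rot: [-0.001, 1.0, 0.0, -0.0]
ft_force: [0.1, -0.1, 0.5]
grip_width: 0.0364
grasp_force: 60.1
```

```bash
python3 -m inch '[[[0,0,0],[-0.02,0.03,0],0.5],[[0,0,0],[0,0.023,0],0.5],[[0,0,0],[0,0,0.03],0.5],[[0,0,0],[0,0,0.02],0.5],[[0,0,0],[0,0,0.02],0.5],[[0,0,0],[0,0,0],0.5],[[0,0,0],[0,0,0],0.5]]'
python3 -m inch '[[[0,0,0],[0,0,0.008],0.5],[[0,0,0],[0,0,0],0.5],[[0,0,0],[0,0,0],0.5]]' | grep -E "eef|force"
python3 -m inch '[[[0,0,0],[0,0,0.008],0.5],[[0,0,0],[0,0,0],0.5],[[0,0,0],[0,0,0],0.5]]' | grep -E "eef|force"
```

```text
clock: 9.02
eef_pos: [0.5303, -0.4083, -0.0069]
tool_rot: [0.0, 1.0, 0.001, -0.001]
ft_force: [0.0, -0.5, -0.6]
grip_width: 0.0364
grasp_force: 60.1
eef_pos: [0.531, -0.4088, -0.0083]
ft_force: [0.0, -0.4, -0.8]
grasp_force: 60.1
eef_pos: [0.531, -0.4085, -0.0108]
ft_force: [0.9, -0.2, -0.3]
grasp_force: 60.1
```

```bash
python3 -m inch '[[[0,0,0],[0,0,0.005],0.5],[[0,0,0],[0,0,0],0.5],[[0,0,0],[0,0,0],0.5]]' | grep -E "eef|force"
python3 -m inch '[[[0,0,0],[0,0,0.005],0.5],[[0,0,0],[0,0,0],0.5],[[0,0,0],[0,0,0],0.5]]' | grep -E "eef|force"
python3 -m inch '[[[0,0,0],[0,0,0.005],0.5],[[0,0,0],[0,0,0],0.5],[[0,0,0],[0,0,0],0.5]]' | grep -E "eef|force"
python3 -m inch '[[[0,0,0],[0,0,0.005],0.5],[[0,0,0],[0,0,0],0.5],[[0,0,0],[0,0,0],0.5]]' | grep -E "eef|force"
```

```text
eef_pos: [0.531, -0.4085, -0.0123]
ft_force: [0.7, 0.3, -0.4]
grasp_force: 60.1
eef_pos: [0.531, -0.4085, -0.0138]
ft_force: [-0.7, 0.1, 0.4]
grasp_force: 60.1
eef_pos: [0.531, -0.4085, -0.0154]
ft_force: [0.0, 0.3, -0.6]
grasp_force: 60.1
eef_pos: [0.5312, -0.4086, -0.0158]
ft_force: [-2.0, 1.7, 5.6]
grasp_force: 60.7
```

Contact at TCP z = -0.0155 means the cap underside sits 18.5 mm above the TCP, so the burner seats are at z ≈ 0.0287. I'll release, rise and move to view the large cap.

```bash
python3 -m inch '[[[0,0,0],[0,0,0],0],[[0,0,0],[0,0,0],-0.2],[[0,0,0],[0,0,0],-0.4],[[0,0,0],[0,0,0],-0.4],[[0,0,0],[0,0,-0.05],-0.4],[[0,0,0],[0,0,-0.12],-0.4],[[0,0,0],[0,0,-0.13],-1],[[0,0,0],[0,0,-0.13],-1],[[0,0,0],[0,0,-0.13],-1],[[0,0,0],[0,0,-0.13],-1]]'
python3 -m inch '[[[0,0,0],[-0.04,0.1,-0.02],-1],[[0,0,0],[-0.04,0.1,0],-1],[[0,0,0],[-0.04,0.1,0],-1],[[0,0,0],[-0.04,0.1,0],-1],[[0,0,0],[-0.04,0.1,0],-1],[[0,0,0],[-0.04,0.1,0],-1],[[0,0,0],[-0.04,0.1,0],-1],[[0,0,0],[-0.04,0.11,0],-1],[[0,0,0],[0,0,0],-1],[[0,0,0],[0,0,0],-1]]'
cat > fit.py <<'E'
from h import *
def fitcap(c,guess,r,z0,f=None):
    "cap: underside z0, height 13mm; guess xy"
    g=cv2.cvtColor(np.array(c["img"]),cv2.COLOR_RGB2GRAY)
    def model(p): return cv2.convexHull(np.vstack([circ(c,[p[0],p[1],z],r) for z in(z0,z0+.013)]).astype(np.float32))[:,0]
    n,l,st,ce=cv2.connectedComponentsWithStats(np.uint8(g<32)); u=w2px(c,[[*guess,z0+.013]])[0]
    k=l[int(round(u[1])),int(round(u[0]))]; 
    m=model(guess); mm=cv2.moments(m); 
    def cen(p): q=cv2.moments(model(p)); return np.array([q['m10'],q['m01']])/q['m00']
    s=least_squares(lambda p:cen(p)-ce[k],guess,x_scale=.01,diff_step=1e-3)
    return s.x,k,st[k],cv2.contourArea(model(s.x))
E
python3 - <<'E'
from fit import *
c=snap("wrist","pics/w6.png"); print(telemetry.get_obs()['eef_pos'])
print(fitcap(c,[.674,-.168],.034,.0287))
W=dict(np.load("pics/w1.png.npz")); print(fitcap(W,[.667,.0975],.02,.0287))
E
```

```text
clock: 11.35
eef_pos: [0.5308, -0.4083, 0.192]
tool_rot: [-0.0, 1.0, 0.0, -0.0]
ft_force: [1.6, -1.0, 0.6]
grip_width: 0.0852
grasp_force: 0.0
clock: 12.18
eef_pos: [0.6276, -0.1633, 0.1959]
tool_rot: [-0.002, 1.0, -0.0, -0.0]
ft_force: [-0.5, 0.9, -0.7]
grip_width: 0.0854
grasp_force: 0.0
[ 0.62714612 -0.16485752  0.19601751]
(array([ 0.67730758, -0.17057346]), np.int32(25), array([ 225,  181,   58,   56, 2549], dtype=int32), 2698.1619721980533)
(array([0.66883326, 0.09701055]), np.int32(969), array([240, 191,  32,  33, 823], dtype=int32), 949.6020554921124)
```

```bash
python3 -m inch '[[[0,0,0],[-0.085,-0.01,0],-1],[[0,0,0],[-0.08,-0.009,0],-1],[[0,0,0],[0,0,0.12],-1],[[0,0,0],[0,0,0.12],-1],[[0,0,0],[0,0,0.12],-1],[[0,0,0],[0,0,0.12],-1],[[0,0,0],[0,0,0.06],-1],[[0,0,0],[0,0,0.04],-1],[[0,0,0],[0,0,0],-1],[[0,0,0],[0,0,0],-1]]'
python3 -c "
from fit import *
c=snap('wrist','pics/w7.png');print(telemetry.get_obs()['eef_pos'],fitcap(c,[.6765,-.1705],.034,.0287))"
```

```text
clock: 13.07
eef_pos: [0.6764, -0.1725, 0.0226]
tool_rot: [0.001, 1.0, -0.0, -0.0]
ft_force: [-0.1, 0.3, 0.8]
grip_width: 0.0858
grasp_force: 0.0
[ 0.67761271 -0.17245868  0.02408011] (array([ 0.67802982, -0.17029423]), np.int32(27), array([  203,   183,   121,   113, 10483], dtype=int32), 11285.240007393411)
```

```bash
python3 -m inch '[[[0,0,0],[0,0.007,0.02],-1],[[0,0,0],[0,0,0.028],-1],[[0,0,0],[0,0,0.025],-1],[[0,0,0],[0,0,0],-1],[[0,0,0],[0,0,0],-1]]'
python3 -m inch '[[[0,0,0],[0,0,0],-0.8],[[0,0,0],[0,0,0],-0.7],[[0,0,0],[0,0,0],-0.6],[[0,0,0],[0,0,0],-0.4],[[0,0,0],[0,0,0],-0.2],[[0,0,0],[0,0,0],-0.2],[[0,0,0],[0,0,0],-0.2]]'
```

```text
clock: 13.53
eef_pos: [0.6758, -0.1688, -0.0005]
tool_rot: [-0.0, 1.0, 0.0, -0.001]
ft_force: [1.1, 0.1, -0.0]
grip_width: 0.0853
grasp_force: 0.0
clock: 14.12
eef_pos: [0.6774, -0.1697, 0.002]
tool_rot: [-0.0, 1.0, -0.001, 0.001]
ft_force: [-1.8, -0.6, 4.9]
grip_width: 0.0654
grasp_force: 67.1
```

Large cap gripped at 67 N. I'm lifting it and carrying it to the large burner.

```bash
python3 -m inch '[[[0,0,0],[0,0,-0.02],-0.2],[[0,0,0],[0,0,-0.04],-0.2],[[0,0,0],[0,0,-0.08],-0.2],[[0,0,0],[0,0,-0.08],-0.2],[[0,0,0],[0,0,-0.04],-0.2],[[0,0,0],[0,0,0],-0.2],[[0,0,0],[0,0,0],-0.2]]'
python3 -m inch '[[[0,0,0],[0.004,0.05,0],-0.2],[[0,0,0],[0.004,0.12,0],-0.2],[[0,0,0],[0.004,0.12,0],-0.2],[[0,0,0],[0.004,0.12,0],-0.2],[[0,0,0],[0.004,0.12,0],-0.2],[[0,0,0],[0.004,0.12,0],-0.2],[[0,0,0],[0.004,0.12,0],-0.2],[[0,0,0],[0.004,0.12,0],-0.2],[[0,0,0],[0,0,0],-0.2],[[0,0,0],[0,0,0],-0.2]]'
python3 g.py pics/w8.png; python3 -c "
from h import *
T=snap('top','pics/t8.png');print(telemetry.get_obs()['eef_pos'])"
```

```text
clock: 14.7
eef_pos: [0.6771, -0.1691, 0.0795]
tool_rot: [-0.0, 1.0, -0.0, 0.001]
ft_force: [0.2, -0.1, -2.3]
grip_width: 0.0656
grasp_force: 67.0
clock: 15.53
eef_pos: [0.6647, 0.1013, 0.0762]
tool_rot: [-0.003, 1.0, -0.0, -0.002]
ft_force: [-1.3, -0.6, -2.3]
grip_width: 0.0652
grasp_force: 67.1
0.06566722596589986
[0.66551507 0.0980705  0.07678333]
```

```bash
python3 -m inch '[[[0,0,0],[-0.008,-0.003,0.04],-0.2],[[0,0,0],[0,0,0.08],-0.2],[[0,0,0],[0,0,0.06],-0.2],[[0,0,0],[0,0,0.04],-0.2],[[0,0,0],[0,0,0.012],-0.2],[[0,0,0],[0,0,0],-0.2],[[0,0,0],[0,0,0],-0.2]]' | grep -E "eef|force"
python3 -m inch '[[[0,0,0],[0,0,0.005],-0.2],[[0,0,0],[0,0,0],-0.2],[[0,0,0],[0,0,0],-0.2]]' | grep -E "eef|force"
python3 -m inch '[[[0,0,0],[0,0,0.005],-0.2],[[0,0,0],[0,0,0],-0.2],[[0,0,0],[0,0,0],-0.2]]' | grep -E "eef|force"
```

```text
eef_pos: [0.6698, 0.0963, 0.0091]
ft_force: [0.1, -0.4, -1.9]
grasp_force: 67.1
eef_pos: [0.67, 0.0971, 0.0085]
ft_force: [0.7, 0.2, -1.5]
grasp_force: 67.1
eef_pos: [0.6692, 0.0971, 0.0059]
ft_force: [0.4, -0.3, -1.3]
grasp_force: 67.1
```

```bash
python3 -m inch '[[[0,0,0],[0.003,0,0.006],-0.2],[[0,0,0],[0,0,0],-0.2],[[0,0,0],[0,0,0],-0.2]]' | grep -E "eef|force"
python3 -m inch '[[[0,0,0],[0,0,0.005],-0.2],[[0,0,0],[0,0,0],-0.2],[[0,0,0],[0,0,0],-0.2]]' | grep -E "eef|force"
python3 -m inch '[[[0,0,0],[0,0,0.005],-0.2],[[0,0,0],[0,0,0],-0.2],[[0,0,0],[0,0,0],-0.2]]' | grep -E "eef|force"
```

```text
eef_pos: [0.6681, 0.097, 0.0038]
ft_force: [0.9, -0.4, -1.7]
grasp_force: 67.1
eef_pos: [0.6682, 0.097, 0.0023]
ft_force: [-0.3, -0.5, -1.4]
grasp_force: 67.1
eef_pos: [0.6685, 0.097, 0.0021]
ft_force: [-2.9, -0.1, 4.4]
grasp_force: 67.7
```

Contact is at the expected height. I'll release, rise and take check pictures of the large burner, the now bare medium burner and the medium cap.

```bash
python3 -m inch '[[[0,0,0],[0,0,0],-0.6],[[0,0,0],[0,0,0],-1],[[0,0,0],[0,0,0],-1],[[0,0,0],[0,0,0],-1],[[0,0,0],[0,0,-0.05],-1],[[0,0,0],[0,0,-0.12],-1],[[0,0,0],[0,0,-0.13],-1],[[0,0,0],[0,0,-0.13],-1],[[0,0,0],[0.08,0,-0.11],-1],[[0,0,0],[0.08,0,-0.11],-1]]' | grep -E "eef|width"
python3 -m inch '[[[0,0,0],[0,0,0],-1],[[0,0,0],[0,0,0],-1],[[0,0,0],[0,0,0],-1]]' | grep -E "eef|width"
python3 g.py pics/w9.png
python3 -m inch '[[[0,0,0],[0,-0.12,0],-1],[[0,0,0],[0,-0.12,0],-1],[[0,0,0],[0,-0.12,0],-1],[[0,0,0],[0,-0.12,0],-1],[[0,0,0],[0,-0.12,0],-1],[[0,0,0],[0,-0.12,0],-1],[[0,0,0],[0,-0.12,0],-1],[[0,0,0],[0,-0.05,0],-1],[[0,0,0],[0,0,0],-1],[[0,0,0],[0,0,0],-1]]' | grep -E "eef|width"
python3 g.py pics/w10.png
python3 -m inch '[[[0,0,0],[0.13,0,0],-1],[[0,0,0],[0.13,0,0],-1],[[0,0,0],[0.13,0,0],-1],[[0,0,0],[0.13,0,0],-1],[[0,0,0],[0.13,0,0],-1],[[0,0,0],[0,0,0],-1],[[0,0,0],[0,0,0],-1]]' | grep -E "eef|width"
python3 g.py pics/w11.png
python3 - <<'E'
from fit import *
L=lambda i:dict(np.load(f"pics/w{i}.png.npz"))
print('large',fitcap(L(9),[.668,.0972],.034,.0287))
print('med',fitcap(L(11),[.4665,-.176],.027,.0287))
a=L(10); c=w2px(a,[[.677,-.17,.0287]])[0];print(c)
def crop(i,p):
    c=L(i);u=w2px(c,[p])[0];x,y=int(u[0]),int(u[1]);im=c["img"][:,:,::-1][max(y-45,0):y+45,x-45:x+45]
    q=[(circ(c,pp,rr)+.5-[x-45,max(y-45,0)])*4.2 for pp,rr in rings[i]]
    im=cv2.resize(im,None,fx=4.2,fy=4.2,interpolation=cv2.INTER_CUBIC)
    for k in q: cv2.polylines(im,[np.int32(k)],True,(0,0,255),1)
    return cv2.copyMakeBorder(im,0,380-im.shape[0],0,380-im.shape[1],cv2.BORDER_CONSTANT)
rings={9:[([.668,.0972,.0417],.034),([.668,.0972,.0127],.056)],10:[([.6765,-.1705,.0287],.025),([.6765,-.1705,.0127],.046)]}
cv2.imwrite("pics/m10.png",np.hstack([crop(9,[.668,.0972,.03]),crop(10,[.6765,-.1705,.0287])]))
E
```

```text
eef_pos: [0.6208, 0.0969, 0.1973]
grip_width: 0.0853
eef_pos: [0.6205, 0.097, 0.196]
grip_width: 0.085
0.08515001444584926
eef_pos: [0.6198, -0.1707, 0.1936]
grip_width: 0.0853
0.08570953645726236
eef_pos: [0.4235, -0.1682, 0.1959]
grip_width: 0.0855
0.08523521875507675
large (array([0.66890899, 0.09763017]), np.int32(840), array([ 232,  180,   58,   56, 2554], dtype=int32), 2703.5198076145025)
med (array([ 0.46709691, -0.17726017]), np.int32(6), array([ 229,  182,   46,   45, 1597], dtype=int32), 1758.6604694712441)
[260.17073803 214.27245591]
```

View pics/m10.png

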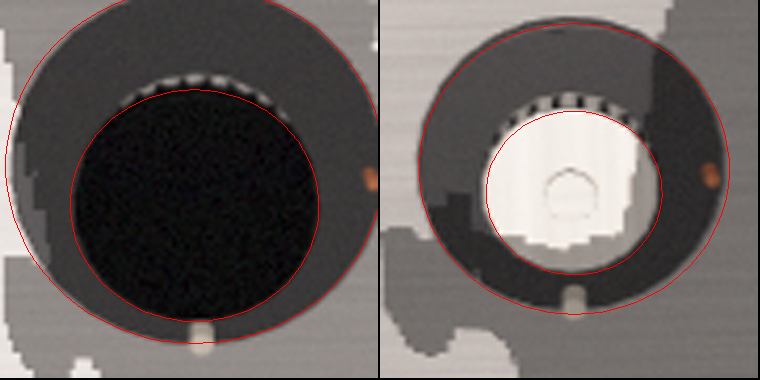

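The rings match: the large cap is centred on its burner, and the medium burner axis is at about (0.6765,-0.1707). The medium cap is at (0.467,-0.177), which I'll pick up now.

```bash
python3 -m inch '[[[0,0,0],[-0.075,-0.015,0],-1],[[0,0,0],[-0.07,-0.015,0],-1],[[0,0,0],[0,0,0.12],-1],[[0,0,0],[0,0,0.12],-1],[[0,0,0],[0,0,0.12],-1],[[0,0,0],[0,0,0.12],-1],[[0,0,0],[0,0,0.06],-1],[[0,0,0],[0,0,0],-1],[[0,0,0],[0,0,0],-1],[[0,0,0],[0,0,0],-1]]' | grep -E "eef|force"
python3 -c "
from fit import *
c=snap('wrist','pics/w12.png');print(telemetry.get_obs()['eef_pos'],fitcap(c,[.467,-.177],.027,.0287))"
```

```text
eef_pos: [0.4714, -0.1792, 0.0352]
ft_force: [-0.8, 0.2, 0.8]
grasp_force: 0.0
[ 0.47156365 -0.17944382  0.03575348] (array([ 0.46673164, -0.17710315]), np.int32(3), array([ 218,  178,   90,   88, 6039], dtype=int32), 6533.648178347154)
```

```bash
python3 -m inch '[[[0,0,0],[0.015,0.008,0],-1],[[0,0,0],[0,0,0.04],-1],[[0,0,0],[0,0,0.034],-1],[[0,0,0],[0,0,0.03],-1],[[0,0,0],[0,0,0],-1],[[0,0,0],[0,0,0],-1]]'| grep -E "eef|force"
python3 -m inch '[[[0,0,0],[0,0,0],-0.7],[[0,0,0],[0,0,0],-0.5],[[0,0,0],[0,0,0],-0.35],[[0,0,0],[0,0,0],-0.2],[[0,0,0],[0,0,0],-0.1],[[0,0,0],[0,0,0],0],[[0,0,0],[0,0,0],0.1],[[0,0,0],[0,0,0],0.1]]'
python3 -m inch '[[[0,0,0],[0,0,-0.02],0.1],[[0,0,0],[0,0,-0.04],0.1],[[0,0,0],[0,0,-0.08],0.1],[[0,0,0],[0,0,-0.08],0.1],[[0,0,0],[0,0,-0.04],0.1],[[0,0,0],[0,0,0],0.1],[[0,0,0],[0,0,0],0.1]]'
```

```text
eef_pos: [0.4639, -0.1765, 0.0025]
ft_force: [0.1, 0.8, 0.3]
grasp_force: 0.0
clock: 22.17
eef_pos: [0.4649, -0.177, 0.0039]
tool_rot: [-0.0, 1.0, -0.0, 0.001]
ft_force: [-0.9, -0.3, 5.7]
grip_width: 0.0513
grasp_force: 61.3
clock: 22.75
eef_pos: [0.4649, -0.1768, 0.0814]
tool_rot: [-0.0, 1.0, -0.0, 0.001]
ft_force: [0.6, 0.4, -2.0]
grip_width: 0.0518
grasp_force: 62.9
```

```bash
python3 -m inch '[[[0,0,0],[-0.06,0,0],0.1],[[0,0,0],[-0.12,0.005,0],0.1],[[0,0,0],[-0.12,0.005,0],0.1],[[0,0,0],[-0.12,0.005,0],0.1],[[0,0,0],[-0.12,0.005,0],0.1],[[0,0,0],[-0.11,0,0],0.1],[[0,0,0],[-0.05,0,0],0.1],[[0,0,0],[0,0,0],0.1],[[0,0,0],[0,0,0],0.1],[[0,0,0],[0,0,0],0.1]]'
```

```text
clock: 23.58
eef_pos: [0.6723, -0.1704, 0.0788]
tool_rot: [-0.0, 1.0, 0.0, -0.002]
ft_force: [-0.6, 0.1, -1.2]
grip_width: 0.0511
grasp_force: 62.9
```

```bash
python3 -m inch '[[[0,0,0],[-0.005,0,0.04],0.1],[[0,0,0],[0,0,0.08],0.1],[[0,0,0],[0,0,0.06],0.1],[[0,0,0],[0,0,0.04],0.1],[[0,0,0],[0,0,0.012],0.1],[[0,0,0],[0,0,0],0.1],[[0,0,0],[0,0,0],0.1],[[0,0,0],[0,0,0],0.1]]' | grep -E "eef|force"
python3 -m inch '[[[0,0,0],[0,0,0.005],0.1],[[0,0,0],[0,0,0],0.1],[[0,0,0],[0,0,0],0.1]]' | grep -E "eef|force"
```

```text
eef_pos: [0.677, -0.171, 0.0129]
ft_force: [0.3, 0.7, -1.2]
grasp_force: 62.9
eef_pos: [0.6763, -0.1707, 0.0104]
ft_force: [0.5, -0.0, -1.5]
grasp_force: 62.9
```

```bash
python3 -m inch '[[[0,0,0],[0.005,0,0.008],0.1],[[0,0,0],[0,0,0.008],0.1],[[0,0,0],[0,0,0],0.1],[[0,0,0],[0,0,0],0.1]]' | grep -E "eef|force"
python3 -m inch '[[[0,0,0],[0,0,0.005],0.1],[[0,0,0],[0,0,0],0.1],[[0,0,0],[0,0,0],0.1]]' | grep -E "eef|force"
python3 -m inch '[[[0,0,0],[0,0,0.003],0.1],[[0,0,0],[0,0,0],0.1],[[0,0,0],[0,0,0],0.1]]' | grep -E "eef|force"
```

```text
eef_pos: [0.6741, -0.1705, 0.0045]
ft_force: [-0.1, -0.6, -0.9]
grasp_force: 62.9
eef_pos: [0.6745, -0.1706, 0.0041]
ft_force: [-1.8, 0.9, 3.2]
grasp_force: 63.2
eef_pos: [0.6745, -0.1706, 0.004]
ft_force: [-3.9, 1.1, 7.0]
grasp_force: 63.7
```

Seated. I'll release, rise and take check pictures of this burner, the bare small burner and the parked cap.

```bash
python3 -m inch '[[[0,0,0],[0,0,0],-0.4],[[0,0,0],[0,0,0],-0.7],[[0,0,0],[0,0,0],-1],[[0,0,0],[0,0,0],-1],[[0,0,0],[0,0,-0.05],-1],[[0,0,0],[0,0,-0.12],-1],[[0,0,0],[0,0,-0.13],-1],[[0,0,0],[0,0,-0.13],-1],[[0,0,0],[0.08,0,-0.11],-1],[[0,0,0],[0.08,0,-0.11],-1]]' | grep -E "eef|width"
python3 -m inch '[[[0,0,0],[0,0,0],-1],[[0,0,0],[0,0,0],-1],[[0,0,0],[0,0,0],-1]]' | grep -E "eef|width"
python3 g.py pics/w13.png
python3 -m inch '[[[0,0,0],[0.13,0,0],-1],[[0,0,0],[0.13,0,0],-1],[[0,0,0],[0.13,0,0],-1],[[0,0,0],[0.13,0,0],-1],[[0,0,0],[0.13,0,0],-1],[[0,0,0],[0,0,0],-1],[[0,0,0],[0,0,0],-1],[[0,0,0],[0,0,0],-1]]' | grep -E "eef|width"
python3 g.py pics/w14.png
python3 -m inch '[[[0,0,0],[-0.03,-0.11,0],-1],[[0,0,0],[-0.03,-0.11,0],-1],[[0,0,0],[-0.03,-0.11,0],-1],[[0,0,0],[-0.03,-0.11,0],-1],[[0,0,0],[-0.03,-0.11,0],-1],[[0,0,0],[-0.03,-0.11,0],-1],[[0,0,0],[-0.03,-0.11,0],-1],[[0,0,0],[0,0,0],-1],[[0,0,0],[0,0,0],-1],[[0,0,0],[0,0,0],-1]]' | grep -E "eef|width"
python3 g.py pics/w15.png
python3 - <<'E'
from fit import *
L=lambda i:dict(np.load(f"pics/w{i}.png.npz"))
print('med',fitcap(L(13),[.6765,-.1707],.027,.0287))
print('small',fitcap(L(15),[.531,-.4085],.02,.003))
# bare small crown: bright blob inside cup
c=L(14);g=cv2.cvtColor(c["img"],cv2.COLOR_RGB2GRAY);u=w2px(c,[[.467,-.177,.0287]])[0];print(u)
x,y=u.astype(int);n,l,st,ce=cv2.connectedComponentsWithStats(np.uint8(g>110));
k=l[y-6,x-6] if l[y-6,x-6] else l[y,x];print(st[k],ce[k],px2w(c,[ce[k]],.0287),cv2.contourArea(circ(c,[.467,-.177,.0287],.018).astype(np.float32)))
n,l,st,ce=cv2.connectedComponentsWithStats(np.uint8((g<110)));
for i in range(1,n):
    if abs(ce[i]-u).max()<25 and st[i][4]>300: print(st[i],ce[i],(circ(c,[.467,-.177,.0127],.036).min(0),circ(c,[.467,-.177,.0127],.036).max(0)))
E
```

```text
eef_pos: [0.6268, -0.1705, 0.1985]
grip_width: 0.0853
eef_pos: [0.6265, -0.1707, 0.1973]
grip_width: 0.0855
0.08540076065508317
eef_pos: [0.432, -0.1707, 0.1966]
grip_width: 0.0853
0.08560398253849161
eef_pos: [0.4952, -0.4015, 0.1959]
grip_width: 0.0853
0.08524513079900918
med (array([ 0.67652167, -0.16967762]), np.int32(28), array([ 238,  185,   46,   46, 1608], dtype=int32), 1724.494311005692)
small (array([ 0.5319224 , -0.40811602]), np.int32(21), array([239, 177,  31,  31, 736], dtype=int32), 879.1566893408308)
[254.37053542 195.46520294]
[239 177  31  33 753] [254.49535193 193.57370518] [[ 0.46464543 -0.17683558  0.0287    ]] 689.606860876549
[ 227  162   57   55 1690] [254.92721893 186.51775148] (array([225.42215424, 162.68279063]), array([283.80079306, 218.29137237]))
```

Medium cap is centred at (0.6765,-0.1697). The small burner axis is (0.467,-0.177) and the parked small cap is at (0.532,-0.408), which I'll fetch.

```bash
python3 -m inch '[[[0,0,0],[-0.062,-0.011,0],-0.4],[[0,0,0],[-0.06,-0.011,0],-0.4],[[0,0,0],[0,0,0.12],-0.4],[[0,0,0],[0,0,0.12],-0.4],[[0,0,0],[0,0,0.12],-0.4],[[0,0,0],[0,0,0.12],-0.4],[[0,0,0],[0,0,0.1],-0.4],[[0,0,0],[0,0,0.04],-0.4],[[0,0,0],[0,0,0],-0.4],[[0,0,0],[0,0,0],-0.4]]' | grep -E "eef|force|width"
python3 -c "
from fit import *
c=snap('wrist','pics/w16.png');print(telemetry.get_obs()['eef_pos'],fitcap(c,[.532,-.408],.02,.003))"
```

```text
eef_pos: [0.5317, -0.4077, 0.0125]
ft_force: [0.6, -0.2, 0.1]
grip_width: 0.0598
grasp_force: 0.0
[ 0.5327105  -0.40873439  0.01403305] (array([ 0.53191134, -0.40830054]), np.int32(2), array([ 227,  196,   63,   64, 3129], dtype=int32), 3558.2577859146986)
```

```bash
python3 -m inch '[[[0,0,0],[0,0,0.04],-0.4],[[0,0,0],[0,0,0.035],-0.4],[[0,0,0],[0,0,0.028],-0.4],[[0,0,0],[0,0,0],-0.4],[[0,0,0],[0,0,0],-0.4]]' | grep -E "eef|force"
python3 -m inch '[[[0,0,0],[0,0,0],-0.2],[[0,0,0],[0,0,0],0],[[0,0,0],[0,0,0],0.1],[[0,0,0],[0,0,0],0.2],[[0,0,0],[0,0,0],0.3],[[0,0,0],[0,0,0],0.5],[[0,0,0],[0,0,0],0.5]]'
python3 -m inch '[[[0,0,0],[0,0,-0.02],0.5],[[0,0,0],[0,0,-0.04],0.5],[[0,0,0],[0,0,-0.08],0.5],[[0,0,0],[0,0,-0.08],0.5],[[0,0,0],[0,0,-0.08],0.5],[[0,0,0],[0,0,-0.04],0.5],[[0,0,0],[0,0,0],0.5],[[0,0,0],[0,0,0],0.5]]'
```

```text
eef_pos: [0.5303, -0.4077, -0.0205]
ft_force: [0.2, -0.4, -0.3]
grasp_force: 0.0
clock: 29.95
eef_pos: [0.5317, -0.4087, -0.0184]
tool_rot: [-0.0, 1.0, -0.001, 0.001]
ft_force: [-0.7, 0.0, 5.5]
grip_width: 0.0371
grasp_force: 60.4
clock: 30.62
eef_pos: [0.5315, -0.4086, 0.0837]
tool_rot: [-0.0, 1.0, -0.001, 0.001]
ft_force: [0.4, 0.5, -0.9]
grip_width: 0.0373
grasp_force: 60.1
```

```bash
python3 -m inch '[[[0,0,0],[0.016,0.055,0],0.5],[[0,0,0],[0.031,0.11,0],0.5],[[0,0,0],[0.031,0.11,0],0.5],[[0,0,0],[0.031,0.11,0],0.5],[[0,0,0],[0.031,0.11,0],0.5],[[0,0,0],[0.031,0.11,0],0.5],[[0,0,0],[0.031,0.11,0],0.5],[[0,0,0],[0.014,0.055,0],0.5],[[0,0,0],[0,0,0],0.5],[[0,0,0],[0,0,0],0.5]]' | grep -E "eef|force"
python3 -m inch '[[[0,0,0],[0,0,0.05],0.5],[[0,0,0],[0,0,0.08],0.5],[[0,0,0],[0,0,0.06],0.5],[[0,0,0],[0,0,0.03],0.5],[[0,0,0],[0,0,0],0.5],[[0,0,0],[0,0,0],0.5],[[0,0,0],[0,0,0],0.5]]' | grep -E "eef|force"
```

```text
eef_pos: [0.4651, -0.1762, 0.0815]
ft_force: [-0.7, -0.2, -0.1]
grasp_force: 60.2
eef_pos: [0.4671, -0.1781, 0.0173]
ft_force: [0.1, -0.5, 0.1]
grasp_force: 60.2
```

```bash
python3 -m inch '[[[0,0,0],[0,0.003,0.012],0.5],[[0,0,0],[0,0,0.01],0.5],[[0,0,0],[0,0,0.005],0.5],[[0,0,0],[0,0,0],0.5],[[0,0,0],[0,0,0],0.5]]' | grep -E "eef|force"
python3 -m inch '[[[0,0,0],[0,0,0.005],0.5],[[0,0,0],[0,0,0],0.5],[[0,0,0],[0,0,0],0.5]]' | grep -E "eef|force"
python3 -m inch '[[[0,0,0],[0,0,0.003],0.5],[[0,0,0],[0,0,0],0.5],[[0,0,0],[0,0,0],0.5]]' | grep -E "eef|force"
```

```text
eef_pos: [0.4662, -0.1763, 0.0086]
ft_force: [-0.5, -1.2, -0.7]
grasp_force: 60.2
eef_pos: [0.4666, -0.1765, 0.0075]
ft_force: [-1.0, 1.1, 3.8]
grasp_force: 60.6
eef_pos: [0.4666, -0.1765, 0.0075]
ft_force: [-2.7, 1.2, 11.0]
grasp_force: 61.5
```

Contact at the expected height. I'll release, rise and do the final check.

```bash
python3 -m inch '[[[0,0,0],[0,0,0],0.1],[[0,0,0],[0,0,0],-0.3],[[0,0,0],[0,0,0],-0.5],[[0,0,0],[0,0,0],-0.5],[[0,0,0],[0,0,-0.05],-0.5],[[0,0,0],[0,0,-0.12],-0.5],[[0,0,0],[0,0,-0.13],-1],[[0,0,0],[0,0,-0.13],-1],[[0,0,0],[0.08,0,-0.11],-1],[[0,0,0],[0.08,0,-0.11],-1]]' | grep -E "eef|width"
python3 -m inch '[[[0,0,0],[0,0,0],-1],[[0,0,0],[0,0,0],-1],[[0,0,0],[0,0,0],-1],[[0,0,0],[0,0,0],-1]]'
python3 g.py pics/w17.png
python3 - <<'E'
from fit import *
c=dict(np.load("pics/w17.png.npz")); print('small',fitcap(c,[.467,-.177],.02,.0287))
s=snap("scene","pics/s9.png"); 
a=cv2.resize(cv2.imread("pics/s9.png")[145:285,80:340],None,fx=2,fy=2,interpolation=cv2.INTER_CUBIC)
u=w2px(c,[[.467,-.177,.03]])[0].astype(int); b=cv2.resize(cv2.imread("pics/w17.png")[u[1]-40:u[1]+40,u[0]-40:u[0]+40],(280,280),interpolation=cv2.INTER_CUBIC)
cv2.imwrite("pics/m9.png",np.hstack([a,b]))
E
```

```text
eef_pos: [0.4184, -0.1764, 0.2026]
grip_width: 0.0856
clock: 34.12
eef_pos: [0.4178, -0.1761, 0.1996]
tool_rot: [-0.0, 1.0, 0.001, -0.001]
ft_force: [-0.2, -0.4, -0.3]
grip_width: 0.0854
grasp_force: 0.0
0.08577087397123162
small (array([ 0.46711461, -0.17588301]), np.int32(6), array([244, 191,  33,  34, 869], dtype=int32), 970.2448809894267)
```

View pics/m9.png

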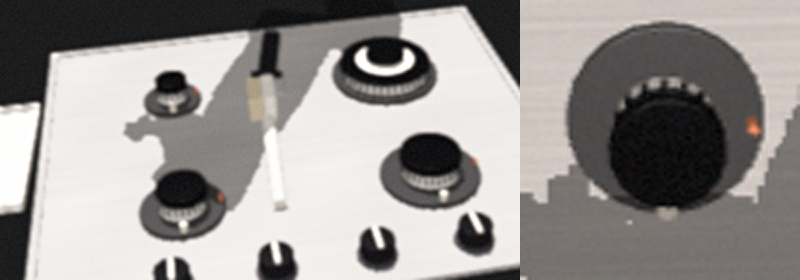

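The final picture shows the small cap at (172,82), the medium at (181,190) and the large at (430,155), each level on its own burner, with the brush and scraper in place.

```bash
python3 -c "
from workcell import workorder;print(workorder.job_done())"
```

```text
the job is handed in; nothing more can be done
None
```

The job is handed in: each cap is on its own-size burner, within about 2 mm of centre by the wrist-camera checks and level in the final picture; the brush and scraper look undisturbed (the bottle wasn't in that last view), and the judge gave no verdict.

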